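Feel out the full filler-metal tin and put it in the stock tray

TASK

One of the three look-alike tins on the welding bench is still full; the other two are nearly used up. Working from left to right (seen from the robot), take each tin by its wire grip, lift that end about a centimetre with the other end left on the bench to feel its weight, and set it down again where it was; only then put the full tin gently and flat on the floor of the stock tray. Leave the two light tins standing where they are, keep all tins nearly level, and do not disturb anything else.

Things in the scene. Friction and masses are not known exactly. Their poses are not given: they have to be found in the camera images.
- tin_left_mid (a point): centre of the left-most (largest y) of three outwardly identical lidded sheet-metal tins (150 x 60 x 52 mm along its x, y, z), 26 mm above its underside. x runs along the length, away from the wire grip; z is up. The closed tin holds its load low down in its middle, where it cannot shift. A full tin weighs 0.78 to 0.93 kg in all, a nearly used-up one 0.22 to 0.26 kg; nothing on the outside shows which.
- tin_left_grip (a point): middle of its wire grip: a round bar 5 mm thick, 52 mm long, parallel to the tin's y, 35 mm off the end face (110 mm from the tin's centre, to its -x), 42 mm above the underside; a finger fits between. The bar can turn in the fingers. Lifted here it carries some 3 to 3.7 N if full, 0.9 to 1.1 N if light; friction of a tight pinch adds or takes off up to about 1.5 N.
- tin_left_foot (a point): middle of this tin's bottom edge at the end away from the grip, 75 mm from the tin's centre and 185 mm from the bar along x; the tin pivots on this edge when lifted by the grip. At the start it is on the bench (z = 0).
- tin_middle_mid (a point): centre of the middle of three outwardly identical lidded sheet-metal tins (150 x 60 x 52 mm along its x, y, z), 26 mm above its underside. x runs along the length, away from the wire grip; z is up. The closed tin holds its load low down in its middle, where it cannot shift. A full tin weighs 0.78 to 0.93 kg in all, a nearly used-up one 0.22 to 0.26 kg; nothing on the outside shows which.
- tin_middle_grip (a point): middle of its wire grip: a round bar 5 mm thick, 52 mm long, parallel to the tin's y, 35 mm off the end face (110 mm from the tin's centre, to its -x), 42 mm above the underside; a finger fits between. The bar can turn in the fingers. Lifted here it carries some 3 to 3.7 N if full, 0.9 to 1.1 N if light; friction of a tight pinch adds or takes off up to about 1.5 N.
- tin_middle_foot (a point): middle of this tin's bottom edge at the end away from the grip, 75 mm from the tin's centre and 185 mm from the bar along x; the tin pivots on this edge when lifted by the grip. At the start it is on the bench (z = 0).
- tin_right_mid (a point): centre of the right-most (smallest y) of three outwardly identical lidded sheet-metal tins (150 x 60 x 52 mm along its x, y, z), 26 mm above its underside. x runs along the length, away from the wire grip; z is up. The closed tin holds its load low down in its middle, where it cannot shift. A full tin weighs 0.78 to 0.93 kg in all, a nearly used-up one 0.22 to 0.26 kg; nothing on the outside shows which.
- tin_right_grip (a point): middle of its wire grip: a round bar 5 mm thick, 52 mm long, parallel to the tin's y, 35 mm off the end face (110 mm from the tin's centre, to its -x), 42 mm above the underside; a finger fits between. The bar can turn in the fingers. Lifted here it carries some 3 to 3.7 N if full, 0.9 to 1.1 N if light; friction of a tight pinch adds or takes off up to about 1.5 N.
- tin_right_foot (a point): middle of this tin's bottom edge at the end away from the grip, 75 mm from the tin's centre and 185 mm from the bar along x; the tin pivots on this edge when lifted by the grip. At the start it is on the bench (z = 0).
- tray: open sheet-steel stock tray fixed to the bench, to the right of the tins; outside 260 x 180 mm (x, y), walls 4 mm thick and 18 mm high, floor 4 mm thick; origin at the centre of its underside, x along its length.
- magnet: grey block magnet, 46 x 34 x 21 mm, among the tins; not part of the job, origin at its underside or on its axis
- flange: dark steel ring 48 mm across, 12 mm high, among the tins; not part of the job, origin at its underside or on its axis
- spray_can: grey spray can, 58 mm across, 160 mm tall, beyond the tins; not part of the job, origin at its underside or on its axis
- wire_brush: wire brush lying beyond the tins; not part of the job, origin at its underside or on its axis
- hammer: hammer lying right of the tray; not part of the job, origin at its underside or on its axis
- rod_cup: steel cup 70 mm across, 100 mm tall, far left; not part of the job, origin at its underside or on its axis

How it is judged:
On the way, in this order (a step that is already met when the one before it is completed fails the run):
1. the left tin is held with one end lifted slightly (0.03 to 0.2 rad, about 6 to 35 mm at the grip) while its other end rests on the bench (within 4 mm), all three tins still at their places (angle between tin_left_mid's own z axis and vertical between 0.03 and 0.2 rad and height (world z) of tin_left_foot below 0.004 m and contact force between the fingers and tin_left above 0.3 N and distance of each of tin_left_mid, tin_middle_mid, tin_right_mid from where it was at the start of the episode below 0.05 m), for 0.2 s.
2. the middle tin is held with one end lifted slightly (0.03 to 0.2 rad, about 6 to 35 mm at the grip) while its other end rests on the bench (within 4 mm), all three tins still at their places (angle between tin_middle_mid's own z axis and vertical between 0.03 and 0.2 rad and height (world z) of tin_middle_foot below 0.004 m and contact force between the fingers and tin_middle above 0.3 N and distance of each of tin_left_mid, tin_middle_mid, tin_right_mid from where it was at the start of the episode below 0.05 m), for 0.2 s.
3. the right tin is held with one end lifted slightly (0.03 to 0.2 rad, about 6 to 35 mm at the grip) while its other end rests on the bench (within 4 mm), all three tins still at their places (angle between tin_right_mid's own z axis and vertical between 0.03 and 0.2 rad and height (world z) of tin_right_foot below 0.004 m and contact force between the fingers and tin_right above 0.3 N and distance of each of tin_left_mid, tin_middle_mid, tin_right_mid from where it was at the start of the episode below 0.05 m), for 0.2 s.
At the end, for the whole second after the job is handed in: The full tin lies flat (within 0.06 rad) on the tray's floor, told by the weight that the tray carries (over 4.8 N); the two light tins stand flat on the bench within 50 mm of where they started; all are at rest (angle between each of tin_left_mid, tin_middle_mid, tin_right_mid's own z axis and vertical below 0.06 rad and linear speed of each of tin_left, tin_middle, tin_right below 0.02 m/s and ((contact force between tin_left and tray above 4.8 N and z of tin_left_mid in the frame of tray below 0.045 m and distance of each of tin_middle_mid, tin_right_mid from where it was at the start of the episode below 0.05 m) or (contact force between tin_middle and tray above 4.8 N and z of tin_middle_mid in the frame of tray below 0.045 m and distance of each of tin_left_mid, tin_right_mid from where it was at the start of the episode below 0.05 m) or (contact force between tin_right and tray above 4.8 N and z of tin_right_mid in the frame of tray below 0.045 m and distance of each of tin_left_mid, tin_middle_mid from where it was at the start of the episode below 0.05 m))); the robot touches nothing.
It fails at once if a tin is tipped by more than 0.3 rad (angle between any of tin_left_mid, tin_middle_mid, tin_right_mid's own z axis and vertical above 0.3 rad).
It fails at once if a tin is dropped, or rammed onto the tray (over 100 N) (contact force between any of tin_left, tin_middle, tin_right and tray above 100 N).
It fails at once if something that is not part of the job is moved by more than 30 mm (distance of any of magnet, flange, spray_can, wire_brush, hammer, rod_cup from where it was at the start of the episode above 0.03 m).
It also fails if it takes over 72 s, if anything falls off the work surface, if the arm or the gripper's body presses on something with over 40 N, if the wrist force passes 120 N, or if a joint passes its speed limit or range.

ROBOT

A 6-joint arm with a two-finger parallel gripper is mounted at the origin on the work surface. World frame = base frame: x ahead of the robot, y to its left, z up, the work surface at z = 0. Lengths are in m, angles in rad, forces in N, time in s.
With the tool pointing down it reaches from about 0.325 to 0.75 m from the base axis. Payload 7.6 kg.
Tool frame: the origin (TCP) lies midway between the tips of the shut fingers; the grasp point (between the pads) lies 19 mm behind it; z points along the fingers, y is the line along which they close (so a half turn about z gives the same grasp; the last joint's range is limited). The gripper opens to 85 mm and grips with 20 to 120 N. Pads are 22 mm wide; open, the fingers measure 114 mm over their backs; the gripper's body (76 mm by 85 mm) begins 54 mm behind the grasp point. The pads swing forward as they close: fully open they stand 13 mm farther back than shut.
Start: joints at [-1.413, 0.052, 1.401, -0, 1.689, -0.07], TCP at [0.119, -0.511, 0.231] pointing down, gripper open.
Joint ranges: [-2.9, 2.9], [-0.91, 2.17], [0.12, 2.37], [-1.06, 4.2], [0.26, 2.73], [-2.93, 2.93]. Speed limits (rad/s): [2.57, 2.57, 3.01, 3.14, 3.14, 3.14].

INTERFACE

Orientations are given as [roll, pitch, yaw] about the fixed x, y, z axes, in that order (R = Rz(yaw) Ry(pitch) Rx(roll)).
In Python, from workcell import bot gives the robot as it stands.
- The arm moves only by the tool play_rows, never from a script. Its argument "plan" is a list of rows, each an object of numbers: "grip": the closure, from 0 (fully open) to 1 (shut); "x", "y", "z": the shift along the tool's x, y, z in mm; "yaw": the turn about the tool's z in degrees. In form: [{"grip": .., "x": .., "y": .., "z": .., "yaw": ..}, ...]. A call has 1 to 20 rows; each row shifts and turns the commanded pose from where the row before left it, along the tool's axes as they then stand; what a row does not reach is not made up. A row lasts 1/8 s, in which the tool goes at most 62.5 mm and 10.7 degrees, less where a joint would pass 70% of its speed; a pose out of reach is approached as far as the arm can. A call with a gripper value outside its range is refused whole. The fingers move at their own pace and stop on an object; "squeeze" is the grip in N (left out, the last holds). Time passes only in rows, so rows that do not move let the fingers close. It gives the time, the measured TCP pose, the force, the opening and the grip force at its end, in the units of the state.
- bot.state(): the state, without advancing time (a new reading comes with each control period).
- bot.read_camera(name): name is "scene" or "top" or "wrist"; returns a dict with "color" (400x640x3 uint8, red, green, blue), "range_z" (400x640 float32, m along the optical axis (not along the pixel's ray), 0 where there is no reading), "fx", "fy", "cx", "cy" (pixels), "pose" (4x4, takes a point from camera to world coordinates); the wrist camera has in their place "hand_eye" (4x4, takes a point from camera to tool coordinates, whose origin is the TCP and whose axes are the flange's). Camera axes: x right, y down, z forward; pixel columns grow to the right and rows downward; lengths in m; the calibration is good to about 2 mm. A picture is of the moment at which its call begins: read the wrist's pose just before it.
- bot.hand_in(): hands the job in; it is judged then, once.
Trained networks look in the newest picture that a camera, given by its name, has taken for a name from the list of things; names that differ only in an ending like _2 or _b are one class to them, and where a whole thing is asked for, a point or a joint stands for the part that bears it (a point fixed in the world has none). Each returns a list of dicts, best first, with "score" (0 to 1); they miss things now and then, are a little off and sometimes report something else, mostly with a low value. They report only what shows in the picture. A call takes as long as a camera call.
- bot.search_frame(camera, label): "bbox" ([left, top, width, height] as shares, 0 to 1, of the picture: columns of its width, rows of its height, round what is visible of it).
- bot.outline_of(camera, label): "pixels" (400x640 bool, what is visible of it) and "bbox" ([left, top, width, height] as shares, 0 to 1, of the picture: columns of its width, rows of its height, round what is visible of it).
- bot.tip_of(camera, label): "point" ([row, column] as shares, 0 to 1, of the picture: columns of its width, rows of its height: a listed point, or the origin of a listed thing).
The state is a dict: "clock": time; "q": joint angles; "qvel": joint speeds; "tau": joint torques, N m; "tcp_pos": TCP position; "eef_rot": TCP orientation; "force": force on the tool from outside, world axes, zero at the start; "wrist_torque": the same for the moment, N m; "gripper_width": opening from 0.0 (shut) to 1.0 (fully open); "grasp_force": force on a finger pad.
Only numpy, scipy, OpenCV 4.12 (cv2) and the standard library are available. Lean on these libraries where they do the work, as an engineer would, in place of code of your own. Each camera call takes 0.05 s, during which the arm holds its last target. There are 200 camera calls.

## Working session

There is one attempt and no reset: what is moved stays moved. The work goes in short steps, Python scripts to look and compute and a tool call to move; the robot and the scene stay as the last step left them, time stands still between calls to the robot, and variables do not carry over. Pictures are saved under pics/ and viewed, at most 10 in all, crops included, and the job is handed in when it is done.

Besides the shell and the picture viewer there is one more tool, called after "Emit:" by a JSON object that holds its "name" and its "arguments", one argument or row to a line. play_rows: Moves the arm, as the interface text tells. Its arguments: {"type":"object","properties":{"plan":{"type":"array"},"squeeze":{"type":"number"}},"required":["plan"]}

```bash
mkdir -p pics
cat > h.py <<'E'
import numpy as np, cv2
from workcell import bot
from scipy.spatial.transform import Rotation as R
def pts(c,T=None):
    T=c["pose"] if T is None else T
    v,u=np.mgrid[0:400,0:640]; z=c["range_z"]
    p=np.stack([(u-c["cx"])/c["fx"]*z,(v-c["cy"])/c["fy"]*z,z],-1)
    w=p@T[:3,:3].T+T[:3,3]; w[z<=0]=np.nan
    return w
E
python3 - <<'E'
from h import *
s=bot.state(); print({k:np.round(v,3) for k,v in s.items()})
for n in("top","scene"):
    c=bot.read_camera(n); cv2.imwrite(f"pics/{n}0.png",c["color"][...,::-1])
    if n=="top":
        w=pts(c); np.save("w.npy",w)
        print(np.round(c["pose"],3))
        for l in["tin_left_mid","tin_middle_mid","tin_right_mid","tin_left_grip","tin_middle_grip","tin_right_grip","tin_left_foot","tin_middle_foot","tin_right_foot","tray","magnet","flange","spray_can","hammer","rod_cup"]:
            for d in bot.tip_of(n,l)[:3]:
                r,k=d["point"]; i,j=min(int(r*400),399),min(int(k*640),639)
                print(l,round(d["score"],2),i,j,np.round(w[i,j],3))
E
```

```text
{'clock': np.float64(0.0), 'q': array([-1.413,  0.053,  1.402, -0.   ,  1.689, -0.07 ]), 'qvel': array([-0.001,  0.   ,  0.   , -0.001, -0.001, -0.001]), 'tau': array([ 0.0000e+00, -3.8166e+01, -3.6019e+01, -0.0000e+00,  6.0000e-03,
        0.0000e+00]), 'tcp_pos': array([ 0.119, -0.511,  0.23 ]), 'eef_rot': array([-3.14 , -0.   ,  0.228]), 'force': array([-0.138, -0.591,  0.317]), 'wrist_torque': array([ 0.07 ,  0.052, -0.028]), 'grasp_force': np.float64(0.0), 'gripper_width': np.float64(0.997)}
[[ 0.018 -0.996  0.087  0.476]
 [-1.    -0.02  -0.021 -0.039]
 [ 0.023 -0.086 -0.996  1.448]
 [ 0.     0.     0.     1.   ]]
tin_left_mid 0.77 200 201 [0.592 0.269 0.052]
tin_left_mid 0.27 189 145 [0.616 0.416 0.1  ]
tin_left_mid 0.15 193 248 [0.615 0.134 0.053]
tin_middle_mid 0.68 197 247 [0.604 0.137 0.049]
tin_right_mid 0.63 211 295 [ 0.565 -0.004  0.054]
tin_left_grip 0.79 237 195 [0.485 0.293 0.007]
tin_middle_grip 0.6 232 251 [0.502 0.123 0.039]
tin_middle_grip 0.38 177 202 [0.659 0.269 0.053]
tin_right_grip 0.74 250 290 [0.452 0.008 0.042]
tin_left_foot 0.62 175 204 [0.672 0.274 0.004]
tin_left_foot 0.45 202 198 [0.586 0.277 0.056]
tin_middle_foot 0.73 172 240 [0.676 0.159 0.055]
tray 0.82 212 394 [ 0.572 -0.303  0.003]
tray 0.58 230 250 [ 0.509  0.131 -0.001]
magnet 0.65 264 221 [0.407 0.211 0.018]
flange 0.43 260 276 [0.421 0.05  0.002]
spray_can 0.92 137 230 [0.759 0.176 0.149]
spray_can 0.46 262 276 [0.415 0.05  0.004]
hammer 0.69 271 477 [ 0.399 -0.549  0.02 ]
rod_cup 0.8 192 143 [0.607 0.422 0.1  ]
```

Run:
```python
from h import *
im=cv2.imread("pics/top0.png"); w=np.load("w.npy")
cv2.imwrite("pics/crop0.png",cv2.resize(im[110:300,110:510],None,fx=2,fy=2,interpolation=cv2.INTER_CUBIC))
# tin tops: height band
m=((w[...,2]>0.044)&(w[...,2]<0.06)&(w[...,0]>0.45)).astype(np.uint8)
n,lab,st,ce=cv2.connectedComponentsWithStats(m)
for i in range(1,n):
    if st[i,4]>60:
        p=w[lab==i]; r=cv2.minAreaRect((p[:,:2]*1000).astype(np.float32))
        print(st[i,4],np.round(p.mean(0),3),np.round(r[0],1),np.round(r[1],1),round(r[2],1))
m=((w[...,2]>0.03)&(w[...,2]<0.046)&(w[...,0]<0.52)&(w[...,0]>0.4)&(w[...,1]>-.1)).astype(np.uint8)
n,lab,st,ce=cv2.connectedComponentsWithStats(m,connectivity=8)
for i in range(1,n):
    if st[i,4]>3: print("bar",st[i,4],np.round(w[lab==i].mean(0),3))
```

```text
129 [ 0.807 -0.326  0.05 ] [ 807.6 -324.8] [158.8   8.9] 74.1
1063 [0.612 0.136 0.054] [607.1 135.2] [161.6  61.6] 9.9
1113 [0.586 0.281 0.053] [581.2 281.8] [ 63.  161.8] 88.2
1069 [ 0.562 -0.002  0.054] [556.2  -1.6] [ 61.1 163.9] 86.8
66 [0.496 0.727 0.05 ] [493.5 726.9] [16.3 97.9] 37.3
bar 200 [0.487 0.732 0.04 ]
bar 6 [0.513 0.145 0.044]
bar 5 [0.51  0.256 0.042]
bar 7 [0.495 0.31  0.045]
bar 5 [0.499 0.258 0.042]
bar 13 [0.502 0.131 0.042]
bar 8 [0.506 0.106 0.045]
bar 6 [0.478 0.308 0.044]
bar 16 [0.478 0.273 0.043]
bar 11 [ 0.47  -0.023  0.044]
bar 10 [0.466 0.03  0.043]
bar 5 [0.451 0.713 0.039]
bar 45 [0.424 0.619 0.039]
bar 4 [0.454 0.021 0.044]
bar 4 [ 0.452 -0.02   0.044]
```

View pics/crop0.png

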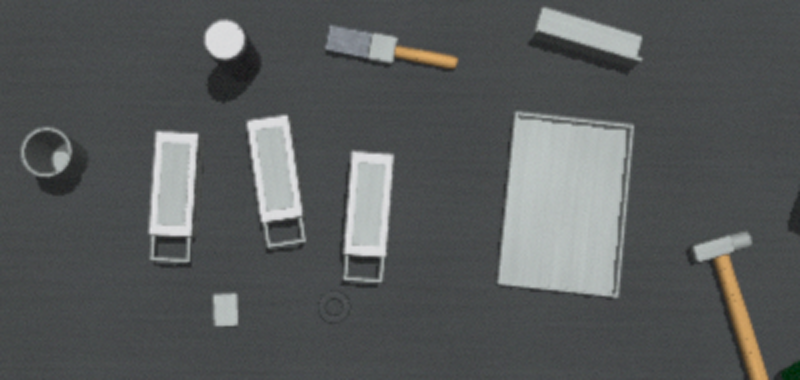

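The top view agrees with the networks: tins at crop pixels (173,185), (276,170), (368,205) with their grips below them, the tray at (567,205), the magnet at (226,310) and the flange at (335,307). I'll go above the left grip first.

Emit:
{"name": "play_rows", "arguments": {
  "plan": [
    {"grip":0.68,"x":39.5,"y":-32,"z":0,"yaw":0},
    {"grip":0.68,"x":39.5,"y":-32,"z":0,"yaw":0},
    {"grip":0.68,"x":39.5,"y":-32,"z":0,"yaw":0},
    {"grip":0.68,"x":39.5,"y":-32,"z":0,"yaw":0},
    {"grip":0.68,"x":39.5,"y":-32,"z":0,"yaw":0},
    {"grip":0.68,"x":39.5,"y":-32,"z":0,"yaw":0},
    {"grip":0.68,"x":39.5,"y":-32,"z":0,"yaw":0},
    {"grip":0.68,"x":39.5,"y":-32,"z":0,"yaw":0},
    {"grip":0.68,"x":39.5,"y":-32,"z":0,"yaw":0},
    {"grip":0.68,"x":17.4,"y":-45.6,"z":0,"yaw":0},
    {"grip":0.68,"x":17.4,"y":-45.6,"z":0,"yaw":0},
    {"grip":0.68,"x":17.4,"y":-45.6,"z":0,"yaw":0},
    {"grip":0.68,"x":17.4,"y":-45.6,"z":0,"yaw":0},
    {"grip":0.68,"x":17.4,"y":-45.6,"z":0,"yaw":0},
    {"grip":0.68,"x":17.4,"y":-45.6,"z":0,"yaw":0},
    {"grip":0.68,"x":17.4,"y":-45.6,"z":0,"yaw":0},
    {"grip":0.68,"x":17.4,"y":-45.6,"z":0,"yaw":0},
    {"grip":0.68,"x":17.4,"y":-45.6,"z":0,"yaw":0}
  ],
  "squeeze": 30
}}

```text
clock: 3.1
tcp_pos: [0.4598, 0.2862, 0.2314]
eef_rot: [3.142, -0.0, 0.228]
force: [0.6, -0.2, 0.1]
gripper_width: 0.32
grasp_force: 0.0
```

Emit:
{"name": "play_rows", "arguments": {
  "plan": [
    {"grip":0.68,"x":0,"y":0,"z":0,"yaw":-9.4},
    {"grip":0.68,"x":0,"y":0,"z":0,"yaw":-9.4},
    {"grip":0.68,"x":0,"y":0,"z":0,"yaw":-9.4},
    {"grip":0.68,"x":0,"y":0,"z":0,"yaw":-9.4},
    {"grip":0.68,"x":0,"y":0,"z":0,"yaw":-9.4},
    {"grip":0.68,"x":0,"y":0,"z":0,"yaw":-9.4},
    {"grip":0.68,"x":0,"y":0,"z":0,"yaw":-9.4},
    {"grip":0.68,"x":0,"y":0,"z":0,"yaw":-9.4},
    {"grip":0.68,"x":0,"y":0,"z":0,"yaw":0}
  ]
}}

```text
clock: 4.22
tcp_pos: [0.4597, 0.2845, 0.2312]
eef_rot: [-3.142, 0.0, 1.539]
force: [0.0, -1.1, -0.3]
gripper_width: 0.313
grasp_force: 0.0
```

```bash
cat >> h.py <<'E'
def look(which,fn,xr,yr):
    s=bot.state(); c=bot.read_camera("wrist"); cv2.imwrite(fn,c["color"][...,::-1])
    T=np.eye(4); T[:3,:3]=R.from_euler("xyz",s["eef_rot"]).as_matrix(); T[:3,3]=s["tcp_pos"]
    w=pts(c,T@c["hand_eye"]); np.save("w.npy",w)
    print("tcp",np.round(s["tcp_pos"],4),"yaw",round(np.degrees(s["eef_rot"][2]),1),"w",round(float(s["gripper_width"]),3),"F",np.round(s["force"],2),"t",round(float(s["clock"]),2))
    for e in("mid","grip","foot"):
        for d in bot.tip_of("wrist",f"tin_{which}_{e}")[:2]:
            r,k=d["point"]; i,j=min(int(r*400),399),min(int(k*640),639); print(e,round(d["score"],2),i,j,np.round(w[i,j],4))
    box=(w[...,0]>xr[0])&(w[...,0]<xr[1])&(w[...,1]>yr[0])&(w[...,1]<yr[1])
    m=(box&(w[...,2]>.047)&(w[...,2]<.06)).astype(np.uint8)
    n,lab,st,ce=cv2.connectedComponentsWithStats(m); i=1+np.argmax(st[1:,4])
    p=w[lab==i]; r=cv2.minAreaRect((p[:,:2]*1000).astype(np.float32))
    print("lid",st[i,4],np.round(p.mean(0),4),np.round(r[0],1),np.round(r[1],1),round(r[2],1))
    b=cv2.boxPoints(r); print("corners",np.round(b).tolist())
    q=w[box&(w[...,2]>.03)&(w[...,2]<.046)]
    e=q[q[:,0]<np.sort(q[:,0])[:20].mean()+.012]  # near the bar
    print("bar",len(e),np.round(np.nanmedian(e,0),4),np.round(e.min(0),4),np.round(e.max(0),4))
E
python3 -c "
from h import *
look('left','pics/w1.png',(.4,.7),(.2,.35))"
```

```text
tcp [0.4597 0.2845 0.2312] yaw 88.2 w 0.313 F [ 0.03 -1.1  -0.33] t 4.22
mid 0.97 170 430 [0.5783 0.2903 0.0525]
grip 0.55 171 340 [0.4797 0.2903 0.0429]
lid 7202 [0.5875 0.2844 0.0515] [588.1 282.9] [ 61.3 151.2] 88.6
corners [[512.0, 254.0], [663.0, 250.0], [664.0, 312.0], [513.0, 315.0]]
bar 255 [0.4786 0.2859 0.0431] [0.4757 0.2577 0.0398] [0.4879 0.3141 0.0452]
```

View pics/w1.png

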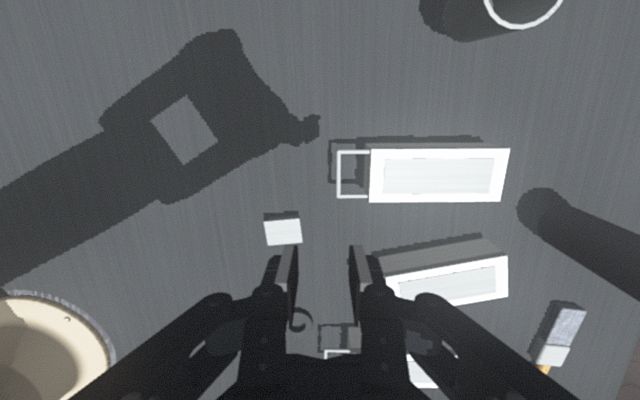

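The bar shows at column 339, rows 150–197, which puts it at (0.478, 0.286). That matches the position worked out from the lid.

Emit:
{"name": "play_rows", "arguments": {
  "plan": [
    {"grip":0.68,"x":2,"y":18,"z":0,"yaw":0},
    {"grip":0.68,"x":0,"y":0,"z":40,"yaw":0},
    {"grip":0.68,"x":0,"y":0,"z":40,"yaw":0},
    {"grip":0.68,"x":0,"y":0,"z":40,"yaw":0},
    {"grip":0.68,"x":0,"y":0,"z":28,"yaw":0},
    {"grip":0.68,"x":0,"y":0,"z":20,"yaw":0},
    {"grip":0.68,"x":0,"y":0,"z":20,"yaw":0},
    {"grip":0.68,"x":0,"y":0,"z":20,"yaw":0},
    {"grip":0.68,"x":0,"y":0,"z":0,"yaw":0},
    {"grip":0.68,"x":0,"y":0,"z":0,"yaw":0},
    {"grip":0.68,"x":0,"y":0,"z":0,"yaw":0}
  ],
  "squeeze": 20
}}

```text
clock: 5.8
tcp_pos: [0.4784, 0.2863, 0.0245]
eef_rot: [3.14, -0.001, 1.54]
force: [-0.9, 0.4, 0.4]
gripper_width: 0.32
grasp_force: 0.0
```

Emit:
{"name": "play_rows", "arguments": {
  "plan": [
    {"grip":1,"x":0,"y":0,"z":0,"yaw":0},
    {"grip":1,"x":0,"y":0,"z":0,"yaw":0},
    {"grip":1,"x":0,"y":0,"z":0,"yaw":0},
    {"grip":1,"x":0,"y":0,"z":0,"yaw":0},
    {"grip":1,"x":0,"y":0,"z":0,"yaw":0},
    {"grip":1,"x":0,"y":0,"z":0,"yaw":0}
  ]
}}

```text
clock: 6.55
tcp_pos: [0.4778, 0.2862, 0.0239]
eef_rot: [3.141, -0.0, 1.54]
force: [-3.8, -0.1, 4.9]
gripper_width: 0.048
grasp_force: 19.8
```

Emit:
{"name": "play_rows", "arguments": {
  "plan": [
    {"grip":1,"x":0,"y":0.5,"z":-4,"yaw":0},
    {"grip":1,"x":0,"y":0.5,"z":-4,"yaw":0},
    {"grip":1,"x":0,"y":0.5,"z":-4,"yaw":0},
    {"grip":1,"x":0,"y":0.5,"z":-4,"yaw":0},
    {"grip":1,"x":0,"y":0,"z":0,"yaw":0},
    {"grip":1,"x":0,"y":0,"z":0,"yaw":0},
    {"grip":1,"x":0,"y":0,"z":0,"yaw":0},
    {"grip":1,"x":0,"y":0,"z":0,"yaw":0}
  ]
}}

```text
clock: 7.55
tcp_pos: [0.4797, 0.2859, 0.0391]
eef_rot: [-3.141, 0.0, 1.54]
force: [2.7, -0.4, -4.2]
gripper_width: 0.044
grasp_force: 19.4
```

```bash
cat > f.py <<'E'
from h import *
a=[]
for i in range(8):
    a.append(bot.state()["force"]); bot.read_camera("scene")
print(np.round(a,2)[:,2], np.round(np.mean(a,0),2))
E
python3 f.py
```

```text
[-4.23 -4.56 -3.76 -3.52 -4.15 -3.23 -4.56 -4.62] [ 2.08 -0.08 -4.08]
```

Emit:
{"name": "play_rows", "arguments": {
  "plan": [
    {"grip":1,"x":0,"y":0,"z":3,"yaw":0},
    {"grip":1,"x":0,"y":0,"z":2,"yaw":0},
    {"grip":1,"x":0,"y":0,"z":0,"yaw":0},
    {"grip":1,"x":0,"y":0,"z":0,"yaw":0}
  ]
}}

```text
clock: 8.45
tcp_pos: [0.4796, 0.286, 0.0342]
eef_rot: [-3.141, 0.0, 1.54]
force: [-3.6, -0.6, -2.8]
gripper_width: 0.045
grasp_force: 19.6
```

```bash
python3 f.py
```

```text
[-2.79 -2.33 -3.03 -2.73 -2.1  -2.15 -2.81 -2.81] [-3.92  0.17 -2.59]
```

The mean of the up and down readings is about 3.3 N, so the left tin looks full. I'll set it down and go to the middle one.

Emit:
{"name": "play_rows", "arguments": {
  "plan": [
    {"grip":1,"x":0,"y":-0.5,"z":4,"yaw":0},
    {"grip":1,"x":0,"y":-0.5,"z":4,"yaw":0},
    {"grip":1,"x":0,"y":0,"z":2.5,"yaw":0},
    {"grip":1,"x":0,"y":0,"z":0,"yaw":0},
    {"grip":0.68,"x":0,"y":0,"z":0,"yaw":0},
    {"grip":0.68,"x":0,"y":0,"z":0,"yaw":0},
    {"grip":0.68,"x":0,"y":0,"z":0,"yaw":0},
    {"grip":0.68,"x":0,"y":0,"z":0,"yaw":0},
    {"grip":0.68,"x":0,"y":0,"z":-20,"yaw":0},
    {"grip":0.68,"x":0,"y":0,"z":-40,"yaw":0},
    {"grip":0.68,"x":0,"y":0,"z":-60,"yaw":0},
    {"grip":0.68,"x":0,"y":0,"z":-60,"yaw":0},
    {"grip":0.68,"x":0,"y":0,"z":-20,"yaw":0},
    {"grip":0.68,"x":-42,"y":6,"z":0,"yaw":0},
    {"grip":0.68,"x":-42,"y":6,"z":0,"yaw":0},
    {"grip":0.68,"x":-42,"y":6,"z":0,"yaw":0},
    {"grip":0.68,"x":-42,"y":6,"z":0,"yaw":0},
    {"grip":0.68,"x":0,"y":0,"z":0,"yaw":-5.5},
    {"grip":0.68,"x":0,"y":0,"z":0,"yaw":-5.5},
    {"grip":0.68,"x":0,"y":0,"z":0,"yaw":0}
  ]
}}

```text
clock: 11.35
tcp_pos: [0.4977, 0.1172, 0.2238]
eef_rot: [3.141, 0.0, 1.731]
force: [-0.7, -1.0, -0.3]
gripper_width: 0.32
grasp_force: 0.0
```

```bash
python3 -c "
from h import *
look('middle','pics/w2.png',(.4,.72),(.07,.21))
w=np.load('w.npy'); q=w[(w[...,2]>.047)&(w[...,2]<.06)&(w[...,1]>.22)&(w[...,1]<.34)&(w[...,0]>.5)&(w[...,0]<.7)]
r=cv2.minAreaRect((q[:,:2]*1000).astype(np.float32)); print('left tin',r)"
```

```text
tcp [0.4977 0.1172 0.2238] yaw 99.2 w 0.32 F [-0.66 -1.02 -0.29] t 11.35
mid 0.87 173 422 [0.6029 0.1419 0.0514]
mid 0.68 179 331 [0.5073 0.1177 0.0432]
grip 0.58 177 329 [0.5047 0.1193 0.0422]
grip 0.38 2 335 [ 0.4822  0.2985 -0.0009]
foot 0.22 212 247 [ 0.4083  0.045  -0.0007]
lid 7505 [0.6127 0.1387 0.0515] [613.8 137.3] [151.2  61.6] 9.9
corners [[534.0, 155.0], [545.0, 94.0], [694.0, 120.0], [683.0, 181.0]]
bar 235 [0.5053 0.1255 0.0431] [0.4984 0.0913 0.0407] [0.5115 0.1478 0.0452]
left tin ((590.1754150390625, 282.2290344238281), (61.37501907348633, 151.4258270263672), 88.6445083618164)
```

View pics/w2.png

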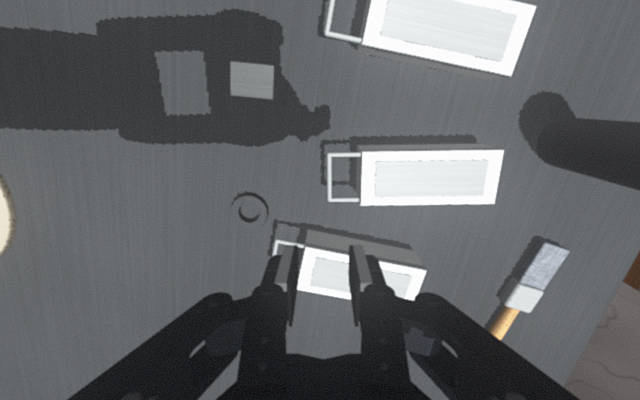

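The middle grip's bar is at column 330, rows 153–200, giving (0.505, 0.118). The left tin has moved only about 2 mm.

Emit:
{"name": "play_rows", "arguments": {
  "plan": [
    {"grip":0.68,"x":0,"y":8,"z":0,"yaw":-0.7},
    {"grip":0.68,"x":0,"y":0,"z":40,"yaw":0},
    {"grip":0.68,"x":0,"y":0,"z":40,"yaw":0},
    {"grip":0.68,"x":0,"y":0,"z":40,"yaw":0},
    {"grip":0.68,"x":0,"y":0,"z":20,"yaw":0},
    {"grip":0.68,"x":0,"y":0,"z":20,"yaw":0},
    {"grip":0.68,"x":0,"y":0,"z":20,"yaw":0},
    {"grip":0.68,"x":0,"y":0,"z":20,"yaw":0},
    {"grip":0.68,"x":0,"y":0,"z":0,"yaw":0},
    {"grip":0.68,"x":0,"y":0,"z":0,"yaw":0},
    {"grip":1,"x":0,"y":0,"z":0,"yaw":0},
    {"grip":1,"x":0,"y":0,"z":0,"yaw":0},
    {"grip":1,"x":0,"y":0,"z":0,"yaw":0},
    {"grip":1,"x":0,"y":0,"z":0,"yaw":0},
    {"grip":1,"x":0,"y":0,"z":0,"yaw":0},
    {"grip":1,"x":0,"y":0,"z":0,"yaw":0}
  ],
  "squeeze": 20
}}

```text
clock: 13.55
tcp_pos: [0.5061, 0.1187, 0.0247]
eef_rot: [3.14, 0.0, 1.745]
force: [-1.6, -0.4, 5.7]
gripper_width: 0.046
grasp_force: 19.8
```

Emit:
{"name": "play_rows", "arguments": {
  "plan": [
    {"grip":1,"x":0,"y":0.5,"z":-4,"yaw":0},
    {"grip":1,"x":0,"y":0.5,"z":-4,"yaw":0},
    {"grip":1,"x":0,"y":0.5,"z":-4,"yaw":0},
    {"grip":1,"x":0,"y":0.5,"z":-4,"yaw":0},
    {"grip":1,"x":0,"y":0,"z":0,"yaw":0},
    {"grip":1,"x":0,"y":0,"z":0,"yaw":0},
    {"grip":1,"x":0,"y":0,"z":0,"yaw":0},
    {"grip":1,"x":0,"y":0,"z":0,"yaw":0}
  ]
}}

```text
clock: 14.55
tcp_pos: [0.5074, 0.1189, 0.0396]
eef_rot: [-3.141, 0.0, 1.745]
force: [-0.0, -0.7, -1.5]
gripper_width: 0.047
grasp_force: 19.6
```

```bash
python3 f.py
```

```text
[-1.51 -1.03 -1.98 -0.86 -0.88 -0.91 -1.06 -0.26] [ 0.12  0.4  -1.06]
```

Emit:
{"name": "play_rows", "arguments": {
  "plan": [
    {"grip":1,"x":0,"y":0,"z":3,"yaw":0},
    {"grip":1,"x":0,"y":0,"z":2,"yaw":0},
    {"grip":1,"x":0,"y":0,"z":0,"yaw":0},
    {"grip":1,"x":0,"y":0,"z":0,"yaw":0}
  ]
}}

```text
clock: 15.45
tcp_pos: [0.5075, 0.1189, 0.0348]
eef_rot: [-3.141, 0.0, 1.744]
force: [-1.6, -1.3, -2.3]
gripper_width: 0.047
grasp_force: 19.6
```

```bash
python3 f.py
```

```text
[-2.3  -1.23 -0.22 -1.34 -0.9  -0.74 -0.74 -0.08] [-0.91 -0.37 -0.94]
```

Middle about 1.0 N: light. Set it down, on to the right one.

Emit:
{"name": "play_rows", "arguments": {
  "plan": [
    {"grip":1,"x":0,"y":-0.5,"z":4,"yaw":0},
    {"grip":1,"x":0,"y":-0.5,"z":4,"yaw":0},
    {"grip":1,"x":0,"y":0,"z":2.5,"yaw":0},
    {"grip":1,"x":0,"y":0,"z":0,"yaw":0},
    {"grip":0.68,"x":0,"y":0,"z":0,"yaw":0},
    {"grip":0.68,"x":0,"y":0,"z":0,"yaw":0},
    {"grip":0.68,"x":0,"y":0,"z":0,"yaw":0},
    {"grip":0.68,"x":0,"y":0,"z":0,"yaw":0},
    {"grip":0.68,"x":0,"y":0,"z":-20,"yaw":0},
    {"grip":0.68,"x":0,"y":0,"z":-40,"yaw":0},
    {"grip":0.68,"x":0,"y":0,"z":-60,"yaw":0},
    {"grip":0.68,"x":0,"y":0,"z":-60,"yaw":0},
    {"grip":0.68,"x":0,"y":0,"z":-20,"yaw":0},
    {"grip":0.68,"x":-34.3,"y":-26.4,"z":0,"yaw":0},
    {"grip":0.68,"x":-34.3,"y":-26.4,"z":0,"yaw":0},
    {"grip":0.68,"x":-34.3,"y":-26.4,"z":0,"yaw":0},
    {"grip":0.68,"x":0,"y":0,"z":0,"yaw":6.5},
    {"grip":0.68,"x":0,"y":0,"z":0,"yaw":6.5},
    {"grip":0.68,"x":0,"y":0,"z":0,"yaw":0}
  ]
}}

```text
clock: 18.23
tcp_pos: [0.4463, 0.0037, 0.2243]
eef_rot: [3.141, 0.0, 1.518]
force: [0.2, -0.2, 0.4]
gripper_width: 0.32
grasp_force: 0.0
```

```bash
python3 -c "
from h import *
look('right','pics/w3.png',(.4,.68),(-.06,.06))"
```

```text
tcp [0.4463 0.0037 0.2243] yaw 87.0 w 0.32 F [ 0.16 -0.24  0.43] t 18.23
mid 0.69 169 423 [0.5551 0.0102 0.0519]
grip 0.78 175 327 [ 4.515e-01 -3.600e-03 -2.000e-04]
lid 7507 [0.5634 0.0006 0.0515] [564.2  -0.9] [ 61.2 151.2] 86.8
corners [[487.0, -27.0], [638.0, -36.0], [641.0, 25.0], [490.0, 34.0]]
bar 272 [0.455  0.0069 0.0431] [ 0.4512 -0.0232  0.0401] [0.4636 0.0334 0.0453]
```

View pics/w3.png

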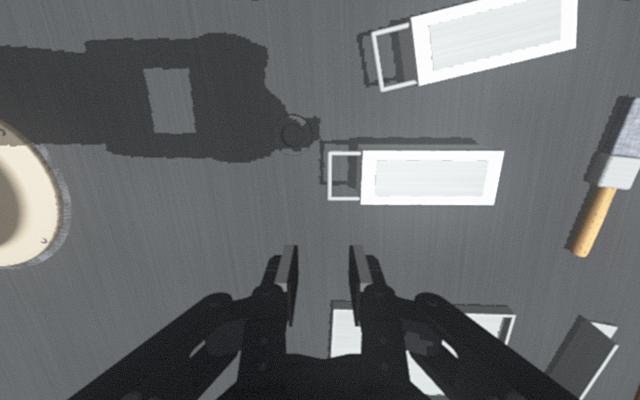

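The right bar is at column 329, rows 152–199, giving (0.454, 0.005). The flange at (297,133) clears the fingers.

Emit:
{"name": "play_rows", "arguments": {
  "plan": [
    {"grip":0.68,"x":2,"y":8,"z":0,"yaw":0},
    {"grip":0.68,"x":0,"y":0,"z":40,"yaw":0},
    {"grip":0.68,"x":0,"y":0,"z":40,"yaw":0},
    {"grip":0.68,"x":0,"y":0,"z":40,"yaw":0},
    {"grip":0.68,"x":0,"y":0,"z":20,"yaw":0},
    {"grip":0.68,"x":0,"y":0,"z":20,"yaw":0},
    {"grip":0.68,"x":0,"y":0,"z":20,"yaw":0},
    {"grip":0.68,"x":0,"y":0,"z":20,"yaw":0},
    {"grip":0.68,"x":0,"y":0,"z":0,"yaw":0},
    {"grip":0.68,"x":0,"y":0,"z":0,"yaw":0},
    {"grip":1,"x":0,"y":0,"z":0,"yaw":0},
    {"grip":1,"x":0,"y":0,"z":0,"yaw":0},
    {"grip":1,"x":0,"y":0,"z":0,"yaw":0},
    {"grip":1,"x":0,"y":0,"z":0,"yaw":0},
    {"grip":1,"x":0,"y":0,"z":0,"yaw":0},
    {"grip":1,"x":0,"y":0,"z":0,"yaw":0}
  ],
  "squeeze": 20
}}

```text
clock: 20.42
tcp_pos: [0.455, 0.0053, 0.0251]
eef_rot: [3.14, 0.0, 1.518]
force: [-1.2, -1.6, 4.9]
gripper_width: 0.048
grasp_force: 19.8
```

Emit:
{"name": "play_rows", "arguments": {
  "plan": [
    {"grip":1,"x":0,"y":0.5,"z":-4,"yaw":0},
    {"grip":1,"x":0,"y":0.5,"z":-4,"yaw":0},
    {"grip":1,"x":0,"y":0.5,"z":-4,"yaw":0},
    {"grip":1,"x":0,"y":0.5,"z":-4,"yaw":0},
    {"grip":1,"x":0,"y":0,"z":0,"yaw":0},
    {"grip":1,"x":0,"y":0,"z":0,"yaw":0},
    {"grip":1,"x":0,"y":0,"z":0,"yaw":0},
    {"grip":1,"x":0,"y":0,"z":0,"yaw":0}
  ]
}}

```text
clock: 21.42
tcp_pos: [0.4563, 0.0052, 0.0401]
eef_rot: [-3.141, 0.0, 1.518]
force: [0.1, -1.2, -0.9]
gripper_width: 0.048
grasp_force: 19.6
```

```bash
python3 f.py
```

```text
[-0.88 -1.56 -1.45 -0.44 -1.81 -0.81 -1.71 -1.08] [ 0.18 -0.21 -1.22]
```

Emit:
{"name": "play_rows", "arguments": {
  "plan": [
    {"grip":1,"x":0,"y":0,"z":3,"yaw":0},
    {"grip":1,"x":0,"y":0,"z":2,"yaw":0},
    {"grip":1,"x":0,"y":0,"z":0,"yaw":0},
    {"grip":1,"x":0,"y":0,"z":0,"yaw":0}
  ]
}}

```text
clock: 22.32
tcp_pos: [0.4564, 0.0052, 0.0352]
eef_rot: [-3.141, 0.0, 1.518]
force: [-1.0, 0.3, -0.6]
gripper_width: 0.045
grasp_force: 19.6
```

```bash
python3 f.py
```

```text
[-0.65 -0.16 -1.62 -1.   -1.33 -1.2  -1.01 -1.26] [-0.62 -0.29 -1.03]
```

Right about 1.1 N, so the left tin is the full one. I'll set this tin down and go above the left tin's body.

Emit:
{"name": "play_rows", "arguments": {
  "plan": [
    {"grip":1,"x":0,"y":-0.5,"z":4,"yaw":0},
    {"grip":1,"x":0,"y":-0.5,"z":4,"yaw":0},
    {"grip":1,"x":0,"y":0,"z":2.5,"yaw":0},
    {"grip":1,"x":0,"y":0,"z":0,"yaw":0},
    {"grip":0.68,"x":0,"y":0,"z":0,"yaw":0},
    {"grip":0.68,"x":0,"y":0,"z":0,"yaw":0},
    {"grip":0.68,"x":0,"y":0,"z":0,"yaw":0},
    {"grip":0.68,"x":0,"y":0,"z":0,"yaw":0},
    {"grip":0.68,"x":0,"y":0,"z":-20,"yaw":0},
    {"grip":0.68,"x":0,"y":0,"z":-40,"yaw":0},
    {"grip":0.68,"x":0,"y":0,"z":-60,"yaw":0},
    {"grip":0.68,"x":0,"y":0,"z":-60,"yaw":0},
    {"grip":0.68,"x":0,"y":0,"z":-20,"yaw":0},
    {"grip":0,"x":47.3,"y":19.7,"z":0,"yaw":0},
    {"grip":0,"x":47.3,"y":19.7,"z":0,"yaw":0},
    {"grip":0,"x":47.3,"y":19.7,"z":0,"yaw":0},
    {"grip":0,"x":47.3,"y":19.7,"z":0,"yaw":0},
    {"grip":0,"x":47.3,"y":19.7,"z":0,"yaw":0},
    {"grip":0,"x":47.3,"y":19.7,"z":0,"yaw":0}
  ]
}}

```text
clock: 25.1
tcp_pos: [0.5891, 0.2839, 0.2246]
eef_rot: [3.141, 0.0, 1.518]
force: [-0.1, -0.9, 1.2]
gripper_width: 1.003
grasp_force: 0.0
```

Emit:
{"name": "play_rows", "arguments": {
  "plan": [
    {"grip":0,"x":0,"y":0,"z":0,"yaw":9.83},
    {"grip":0,"x":0,"y":0,"z":0,"yaw":9.83},
    {"grip":0,"x":0,"y":0,"z":0,"yaw":9.83},
    {"grip":0,"x":0,"y":0,"z":0,"yaw":9.83},
    {"grip":0,"x":0,"y":0,"z":0,"yaw":9.83},
    {"grip":0,"x":0,"y":0,"z":0,"yaw":9.83},
    {"grip":0,"x":0,"y":0,"z":0,"yaw":9.83},
    {"grip":0,"x":0,"y":0,"z":0,"yaw":9.83},
    {"grip":0,"x":0,"y":0,"z":0,"yaw":9.83},
    {"grip":0,"x":0,"y":0,"z":0,"yaw":0},
    {"grip":0,"x":0,"y":0,"z":0,"yaw":0}
  ]
}}

```text
clock: 26.48
tcp_pos: [0.5885, 0.2824, 0.2246]
eef_rot: [3.141, 0.0, -0.023]
force: [-0.5, -0.3, 1.2]
gripper_width: 1.003
grasp_force: 0.0
```

Run:
```python
from h import *
look('left','pics/w4.png',(.5,.7),(.23,.34))
c=bot.read_camera("top"); w=pts(c)
d=bot.outline_of("top","tray")[0]; p=w[d["pixels"]]; p=p[p[:,2]<.03]
print(d["score"],cv2.minAreaRect((p[:,:2]*1000).astype(np.float32)))
m=((w[...,2]>0.046)&(w[...,2]<0.06)&(w[...,0]>0.45)).astype(np.uint8)
n,lab,st,ce=cv2.connectedComponentsWithStats(m)
for i in range(1,n):
    if st[i,4]>400: print(st[i,4],np.round(w[lab==i].mean(0),3))
cv2.imwrite("pics/top1.png",cv2.resize(c["color"][110:300,110:510,::-1],None,fx=2,fy=2))
```

```text
tcp [0.5885 0.2824 0.2246] yaw -1.3 w 1.003 F [-0.55 -0.26  1.15] t 26.48
mid 0.92 174 324 [0.5955 0.2816 0.0519]
foot 0.76 104 321 [ 0.6672  0.2833 -0.0012]
lid 7463 [0.5949 0.2825 0.0515] [588.9 282.6] [ 61.2 150.3] 88.3
corners [[513.0, 254.0], [663.0, 250.0], [665.0, 311.0], [515.0, 315.0]]
bar 61 [0.5049 0.309  0.0432] [0.5001 0.257  0.041 ] [0.5106 0.3131 0.0447]
0.56 ((570.52783203125, -299.4774169921875), (187.06741333007812, 263.3782958984375), 84.96793365478516)
1062 [0.614 0.136 0.054]
606 [0.598 0.272 0.054]
1059 [ 0.565 -0.002  0.054]
```

View pics/w4.png

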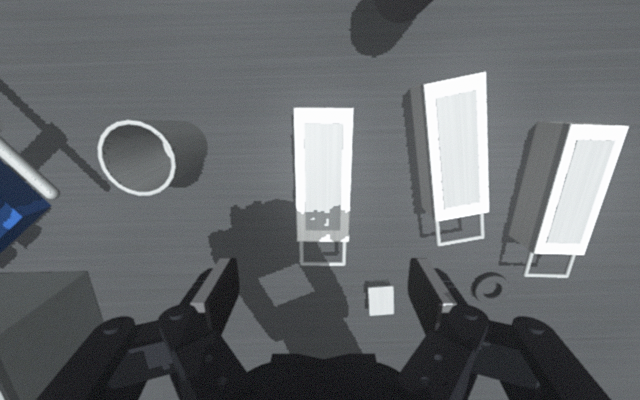

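The left tin is centred between the fingers (lid at columns 293–354, TCP over its middle). I'll grasp it across the body.

Emit:
{"name": "play_rows", "arguments": {
  "plan": [
    {"grip":0,"x":0,"y":0,"z":40,"yaw":0},
    {"grip":0,"x":0,"y":0,"z":40,"yaw":0},
    {"grip":0,"x":0,"y":0,"z":40,"yaw":0},
    {"grip":0,"x":0,"y":0,"z":30,"yaw":0},
    {"grip":0,"x":0,"y":0,"z":22,"yaw":0},
    {"grip":0,"x":0,"y":0,"z":22,"yaw":0},
    {"grip":0,"x":0,"y":0,"z":20,"yaw":0},
    {"grip":0,"x":0,"y":0,"z":0,"yaw":0},
    {"grip":1,"x":0,"y":0,"z":0,"yaw":0},
    {"grip":1,"x":0,"y":0,"z":0,"yaw":0},
    {"grip":1,"x":0,"y":0,"z":0,"yaw":0},
    {"grip":1,"x":0,"y":0,"z":0,"yaw":0},
    {"grip":1,"x":0,"y":0,"z":0,"yaw":0},
    {"grip":1,"x":0,"y":0,"z":0,"yaw":0}
  ],
  "squeeze": 80
}}

```text
clock: 28.52
tcp_pos: [0.5895, 0.2827, 0.0125]
eef_rot: [-3.141, -0.003, -0.026]
force: [-0.2, 0.2, 6.2]
gripper_width: 0.689
grasp_force: 90.0
```

Emit:
{"name": "play_rows", "arguments": {
  "plan": [
    {"grip":1,"x":0,"y":0,"z":-4,"yaw":0},
    {"grip":1,"x":0,"y":0,"z":-6,"yaw":0},
    {"grip":1,"x":0,"y":0,"z":-10,"yaw":0},
    {"grip":1,"x":0,"y":0,"z":-10,"yaw":0},
    {"grip":1,"x":0,"y":0,"z":0,"yaw":0},
    {"grip":1,"x":0,"y":0,"z":0,"yaw":0}
  ]
}}

```text
clock: 29.28
tcp_pos: [0.5884, 0.2823, 0.0406]
eef_rot: [3.141, 0.0, -0.027]
force: [0.5, 0.2, -8.2]
gripper_width: 0.69
grasp_force: 89.0
```

```bash
python3 f.py
python3 - <<'E'
from h import *
look('left','pics/w5.png',(.5,.7),(.23,.34))
E
```

```text
[-8.21 -7.39 -8.1  -8.11 -8.06 -7.76 -7.67 -7.5 ] [-0.06 -0.41 -7.85]
tcp [0.5885 0.2823 0.0406] yaw -1.5 w 0.692 F [-0.48 -0.33 -7.81] t 29.68
mid 0.92 276 325 [0.6046 0.2815 0.0796]
foot 0.59 118 321 [0.6633 0.2816 0.0378]
lid 214 [0.6633 0.2805 0.0534] [663.3 280.2] [60.1  0.2] 88.3
corners [[662.0, 250.0], [662.0, 250.0], [664.0, 310.0], [664.0, 310.0]]
bar 170 [0.6631 0.2768 0.0383] [0.6623 0.2504 0.0301] [0.6641 0.3101 0.046 ]
```

View pics/w5.png

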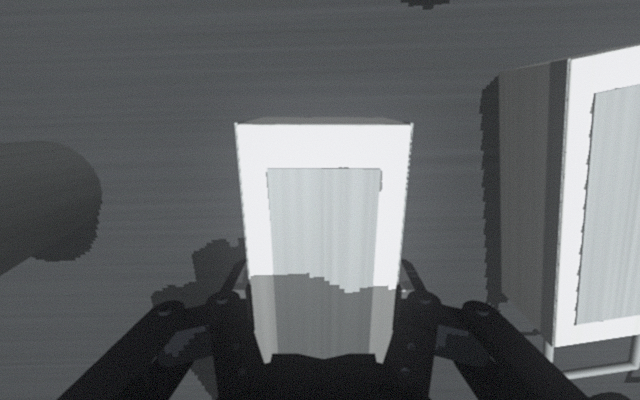

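The tin (columns 236–412) is held off the bench at about 7.9 N, so full. It looks level. Now I'll carry it to the tray.

Emit:
{"name": "play_rows", "arguments": {
  "plan": [
    {"grip":1,"x":0,"y":0,"z":-15,"yaw":0},
    {"grip":1,"x":0,"y":0,"z":-25,"yaw":0},
    {"grip":1,"x":0,"y":0,"z":-20,"yaw":0},
    {"grip":1,"x":0,"y":0,"z":-10,"yaw":0},
    {"grip":1,"x":0.8,"y":15,"z":0,"yaw":0},
    {"grip":1,"x":0.8,"y":30,"z":0,"yaw":0},
    {"grip":1,"x":1,"y":45,"z":0,"yaw":0},
    {"grip":1,"x":1,"y":50,"z":0,"yaw":0},
    {"grip":1,"x":1,"y":50,"z":0,"yaw":0},
    {"grip":1,"x":1,"y":50,"z":0,"yaw":0},
    {"grip":1,"x":1,"y":50,"z":0,"yaw":0},
    {"grip":1,"x":1,"y":50,"z":0,"yaw":0},
    {"grip":1,"x":1,"y":50,"z":0,"yaw":0},
    {"grip":1,"x":1,"y":50,"z":0,"yaw":0},
    {"grip":1,"x":1,"y":50,"z":0,"yaw":0},
    {"grip":1,"x":1,"y":45,"z":0,"yaw":0},
    {"grip":1,"x":1,"y":30,"z":0,"yaw":0},
    {"grip":1,"x":0.6,"y":17,"z":0,"yaw":0},
    {"grip":1,"x":0,"y":0,"z":0,"yaw":3.5},
    {"grip":1,"x":0,"y":0,"z":0,"yaw":0}
  ]
}}

```text
clock: 32.38
tcp_pos: [0.5858, -0.2995, 0.11]
eef_rot: [-3.141, 0.001, -0.087]
force: [-0.1, 0.6, -7.9]
gripper_width: 0.692
grasp_force: 88.8
```

Run:
```python
from h import *
c=bot.read_camera("wrist"); s=bot.state()
T=np.eye(4); T[:3,:3]=R.from_euler("xyz",s["eef_rot"]).as_matrix(); T[:3,3]=s["tcp_pos"]
w=pts(c,T@c["hand_eye"]); print(s["tcp_pos"],s["force"],s["clock"])
# tray walls seen: points z .015-.025 by side
m=(w[...,2]>.013)&(w[...,2]<.022); q=w[m]
for n,k in(("x+",q[(q[:,0]>.66)&(abs(q[:,1]+.3)<.07)]),("y+",q[(q[:,1]>-.24)&(abs(q[:,0]-.6)<.09)]),("y-",q[(q[:,1]<-.36)&(abs(q[:,0]-.6)<.09)])):
    print(n,len(k),np.round(np.median(k,0),3) if len(k) else "")
cv2.imwrite("pics/w6.png",c["color"][...,::-1])
```

```text
[ 0.58597524 -0.2993035   0.11018201] [ 1.26050507 -0.39581115 -7.18459426] 32.425
x+ 1382 [ 0.7   -0.301  0.017]
y+ 2685 [ 0.589 -0.202  0.017]
y- 2404 [ 0.556 -0.392  0.017]
```

View pics/w6.png

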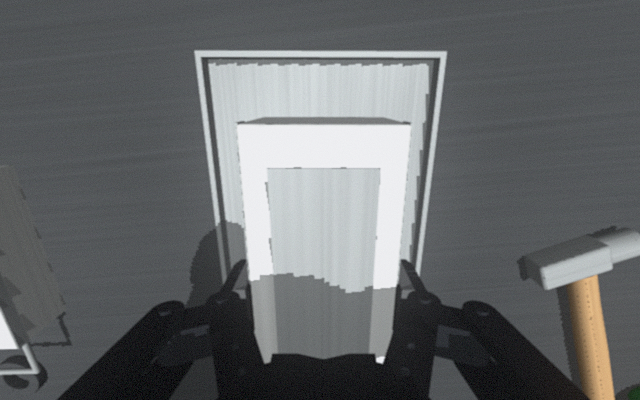

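The tin sits centred and parallel over the tray (walls at columns 200–440). Lowering.

Emit:
{"name": "play_rows", "arguments": {
  "plan": [
    {"grip":1,"x":0,"y":0,"z":10,"yaw":0},
    {"grip":1,"x":0,"y":0,"z":20,"yaw":0},
    {"grip":1,"x":0,"y":0,"z":20,"yaw":0},
    {"grip":1,"x":0,"y":0,"z":20,"yaw":0},
    {"grip":1,"x":0,"y":0,"z":10,"yaw":0},
    {"grip":1,"x":0,"y":0,"z":5,"yaw":0},
    {"grip":1,"x":0,"y":0,"z":2,"yaw":0},
    {"grip":1,"x":0,"y":0,"z":2,"yaw":0},
    {"grip":1,"x":0,"y":0,"z":2,"yaw":0},
    {"grip":1,"x":0,"y":0,"z":0,"yaw":0},
    {"grip":1,"x":0,"y":0,"z":0,"yaw":0}
  ]
}}

```text
clock: 33.8
tcp_pos: [0.5864, -0.2998, 0.02]
eef_rot: [3.141, -0.0, -0.088]
force: [0.1, 1.1, -7.3]
gripper_width: 0.692
grasp_force: 88.9
```

Emit:
{"name": "play_rows", "arguments": {
  "plan": [
    {"grip":1,"x":0,"y":0,"z":1,"yaw":0},
    {"grip":1,"x":0,"y":0,"z":1,"yaw":0},
    {"grip":1,"x":0,"y":0,"z":1,"yaw":0},
    {"grip":1,"x":0,"y":0,"z":0,"yaw":0},
    {"grip":1,"x":0,"y":0,"z":0,"yaw":0}
  ]
}}

```text
clock: 34.42
tcp_pos: [0.5863, -0.2998, 0.0168]
eef_rot: [3.142, -0.0, -0.088]
force: [-1.1, -1.0, -8.3]
gripper_width: 0.692
grasp_force: 89.1
```

Emit:
{"name": "play_rows", "arguments": {
  "plan": [
    {"grip":1,"x":0,"y":0,"z":1,"yaw":0},
    {"grip":1,"x":0,"y":0,"z":1,"yaw":0},
    {"grip":1,"x":0,"y":0,"z":0,"yaw":0},
    {"grip":1,"x":0,"y":0,"z":0,"yaw":0}
  ]
}}

```text
clock: 34.92
tcp_pos: [0.5866, -0.3, 0.0166]
eef_rot: [3.141, -0.001, -0.088]
force: [-4.6, 1.9, 3.6]
gripper_width: 0.69
grasp_force: 90.3
```

Contact: the force has gone from -8 to +3.6 N. Release gently, then rise.

Emit:
{"name": "play_rows", "arguments": {
  "plan": [
    {"grip":0.25,"x":0,"y":0,"z":0,"yaw":0},
    {"grip":0.2,"x":0,"y":0,"z":0,"yaw":0},
    {"grip":0.1,"x":0,"y":0,"z":0,"yaw":0},
    {"grip":0,"x":0,"y":0,"z":0,"yaw":0},
    {"grip":0,"x":0,"y":0,"z":0,"yaw":0},
    {"grip":0,"x":0,"y":0,"z":0,"yaw":0},
    {"grip":0,"x":0,"y":0,"z":-15,"yaw":0},
    {"grip":0,"x":0,"y":0,"z":-25,"yaw":0},
    {"grip":0,"x":0,"y":0,"z":-40,"yaw":0},
    {"grip":0,"x":0,"y":0,"z":-50,"yaw":0},
    {"grip":0,"x":0,"y":0,"z":-50,"yaw":0},
    {"grip":0,"x":0,"y":0,"z":0,"yaw":0},
    {"grip":0,"x":0,"y":0,"z":0,"yaw":0}
  ]
}}

```text
clock: 36.55
tcp_pos: [0.5862, -0.2997, 0.1951]
eef_rot: [3.141, -0.0, -0.088]
force: [-0.1, -0.2, -0.7]
gripper_width: 0.996
grasp_force: 0.0
```

Run:
```python
from h import *
look('left','pics/w7.png',(.45,.7),(-.36,-.24))
w=np.load("w.npy"); q=w[(w[...,2]>.05)&(w[...,2]<.07)&(abs(w[...,0]-.6)<.06)&(abs(w[...,1]+.3)<.025)]
A=np.c_[q[:,:2],np.ones(len(q))]; print("lid plane slope",np.linalg.lstsq(A,q[:,2],rcond=None)[0],q[:,2].mean())
c=bot.read_camera("scene"); cv2.imwrite("pics/scene1.png",c["color"][...,::-1])
```

```text
tcp [ 0.5862 -0.2997  0.1951] yaw -5.0 w 0.996 F [-0.12 -0.24 -0.66] t 36.55
mid 0.87 182 324 [ 0.5933 -0.3008  0.0561]
mid 0.35 220 59 [ 0.5758 -0.023   0.0512]
grip 0.57 278 324 [ 0.4793 -0.2907  0.0471]
grip 0.28 294 526 [ 0.4132 -0.5431  0.0167]
foot 0.57 108 321 [ 0.6613 -0.3037  0.0074]
lid 9221 [ 0.5914 -0.3002  0.0554] [ 568.3 -298.3] [ 61.2 186.6] 84.9
corners [[473.0, -320.0], [658.0, -337.0], [664.0, -276.0], [478.0, -259.0]]
bar 50 [ 0.4791 -0.2891  0.045 ] [ 0.4724 -0.3176  0.0437] [ 0.4878 -0.2631  0.046 ]
lid plane slope [-0.00456954 -0.00130056  0.05806709] 0.05569812911052193
```

View pics/scene1.png

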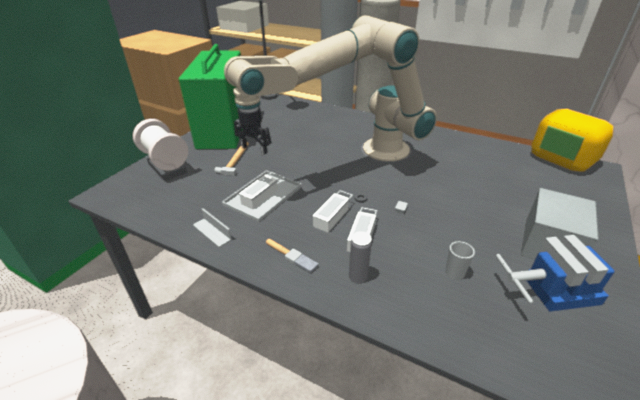

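The scene view shows the full tin flat in the tray at (260,190), with lid height 0.0557 and slope under 0.005. The two light tins at (333,210) and (362,228) stand where they were, nothing else has moved, and the gripper is clear.

```bash
python3 -c "
from workcell import bot
print(bot.hand_in())"
```

```text
the job is handed in; nothing more can be done
None
```

I weighed all three tins in order; the left one was full (about 3.3 N at the grip, against about 1 N for the other two), so I placed it flat on the tray floor, left the light tins at their places, and handed the job in; no verdict was returned.

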